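# Open the latched bottle pen that holds the wide drum

## Robot

A 7-joint arm with a two-finger parallel gripper is mounted at the origin on the work surface. World frame = base frame: x ahead of the robot, y to its left, z up, the work surface at z = 0. Lengths are in m, angles in rad, forces in N, time in s.
With the tool pointing down it reaches from about 0.35 to 0.9 m from the base axis. Payload 8.1 kg.
Tool frame: the origin (TCP) lies at the very end of the fingers, on their centre line; the grasp point (between the pads) lies 19 mm behind it; z points along the fingers, x is the direction in which the jaws open and shut, and the axes are right-handed (so a half turn about z gives the same grasp; the last joint's range is limited). The gripper opens to 92 mm and grips with 3 to 60 N. Pads are 19 mm wide; open, the fingers measure 130 mm over their backs; the gripper's body (75 mm by 190 mm) begins 47 mm behind the grasp point.
Start: joints at [-1.234, 0.434, 0.025, 1.573, -0.012, 1.134, -0.075], TCP at [0.266, 0.566, 0.227] pointing down, gripper open.
Joint ranges: [-2.62, 2.62], [-0.44, 2.09], [-1.27, 1.32], [0.08, 2.57], [-1.32, 4.46], [0.12, 2], [-2.74, 2.74]. Speed limits (rad/s): [2.22, 2.22, 3.01, 3.01, 3.14, 3.14, 3.14].

## Interface

Orientations are given as a rotation vector (axis times angle).
In Python, from cell import status, viewer, arm gives the robot as it stands.
- The arm moves only by the tool jog_arm, never from a script. Its argument "commands" is text: rows parted by semicolons, each of 7 numbers parted by spaces: the closure, from -1 (fully open) to 1 (shut), then the shift along the world's x, y, z normalised to -1 to 1, where 1 is 0.3 m, then the turn, a rotation vector about the world's x, y, z normalised to -1 to 1, where 1 is 2 pi rad. In form: jaw dx dy dz wx wy wz; .... A call has exactly 5 rows; each row shifts and turns the commanded pose from where the row before left it; what a row does not reach is not made up. A row lasts 1/10 s, in which the tool goes at most 50 mm and 8.59 degrees, less where a joint would pass 70% of its speed; a pose out of reach is approached as far as the arm can. A call with a number of a shift or a turn outside -1 to 1 is refused whole. A call with a gripper value outside its range is refused whole. The fingers move at their own pace and stop on an object; "force" is the grip in N (left out, the last holds). Time passes only in rows, so rows that do not move let the fingers close, or fill a call up. It gives the time, the measured TCP pose, the force and the opening at its end, in the units of the state.
- status.observe(): the state, without advancing time (a new reading comes with each control period).
- viewer.get_image(name): name is "scene" or "side" or "wrist"; returns a dict with "pixels" (400x640x3 uint8, red, green, blue), "z_map" (400x640 float32, m along the optical axis (not along the pixel's ray), 0 where there is no reading), "camera_matrix" (3x3 intrinsics, pixels), "R" (3x3) and "t" (3): a world point X has camera coordinates R X + t. Camera axes: x right, y down, z forward; pixel columns grow to the right and rows downward; lengths in m; the calibration is good to about 2 mm. A picture is of the moment at which its call begins.
- arm.sign_off(): hands the job in, once; it reports no verdict.
The state is a dict: "clock": time; "joints": joint angles; "dq": joint speeds; "joint_efforts": joint torques, N m; "position": TCP position; "ee_rot": TCP orientation; "force": force on the tool from outside, world axes, zero at the start; "ft_torque": the same for the moment, N m; "width": opening from 0.0 (shut) to 1.0 (fully open).
Only numpy, scipy, OpenCV 4.12 (cv2) and the standard library are available. Lean on these libraries where they do the work, as an engineer would, in place of code of your own. Each camera call takes 0.05 s, during which the arm holds its last target. There are 200 camera calls.

## Task

Open the bench pen that holds the wide, squat drum, so that the drum can be taken out: raise the latch bar on its gate clear of the catch by the bar's thumb lever, swing the gate out towards you to at least 60 degrees, and let go of it. Leave the gate of the pen with the slim bottle shut, and do not shift the drum or the bottle.

Things in the scene. Friction and masses are not known exactly. Their poses are not given: they have to be found in the camera images.
- drum_lever (a point): Grip point of the thumb lever on the drum's gate: centre of an upright dark steel paddle 12 mm thick (x), 26 mm wide (y), top 20 mm above this point, standing on the latch bar (bar's top 26 mm below it). 134 mm above the bench at rest. Axes at rest: x into the pen, square to the gate (pinch along it from above), y along the gate to its hinge, z up. Turns with bar and gate.
- drum_hinge (a point): Fixed point on the vertical hinge axis of the drum's gate, 134 mm above the bench, 150 mm from the lever along the shut gate. x into the pen, y away from the lever. The pen is open-topped, 250 mm wide, with clear walls and a barred steel gate 190 mm long, 12 mm thick, top edge 84 mm up; the drum stands about 130 mm behind the gate.
- drum_gate (a joint): Angle of the gate of the drum's pen, rad: 0 shut, growing as it swings out towards the robot to its stop at 1.8 (seen from above, the lever moves clockwise round the hinge). Stiff hinge (about 0.06 Nm of friction, under 1 N at the lever): it stays where it is left.
- drum_latch (a joint): Steel latch bar (10 x 16 mm, 150 g), rad: 0 down, its end in the catch (slot open at the top, on the fixed post); grows to 0.6 as the lever rises; falls back when let go. Level pivot on the gate, 115 mm from the lever point towards the hinge and 34 mm below it. Clear of the catch above 0.13 (lever 15 mm up; 25 to 30 is ample). Keep it up until the gate has swung 0.15 rad.
- drum: Wide squat blue plastic drum with a white lid, 116 mm across and 125 mm high, loose in its pen; origin at the centre of its underside.
- bottle: Slim blue plastic bottle with a white cap, 60 mm across and 165 mm high, loose in the other, otherwise identical pen; origin at the centre of its underside. To be left alone.
- bottle_gate (a joint): Angle of the gate of the bottle's pen, rad: 0 shut. Must stay shut.

How it is judged:
On the way:
1. the latch bar of the drum's pen is raised out of its catch with the gate still near shut (value of joint drum_latch above 0.1 rad and value of joint drum_gate below 0.2 rad), for 0.05 s.
At the end, for the whole second after the job is handed in: The drum's gate stands open at 60 degrees (1.047 rad) or more, at rest (under 0.05 rad/s), let go, its latch bar dropped back down (under 0.05 rad); the bottle's gate is shut (under 0.05 rad), drum and bottle are within 20 mm of where they stood (value of joint drum_gate above 1.047 rad and value of joint each of drum_latch, bottle_gate below 0.05 rad and velocity of joint drum_gate between -0.05 and 0.05 rad/s and distance of each of drum, bottle from where it was at the start of the episode below 0.02 m); the robot touches nothing.
It fails at once if the gate of the bottle's pen is opened (over 0.1 rad) (value of joint bottle_gate above 0.1 rad).
It fails at once if the drum or the bottle is shifted by more than 30 mm (distance of any of drum, bottle from where it was at the start of the episode above 0.03 m).
It also fails if it takes over 38 s, if anything falls off the work surface, if the arm or the gripper's body presses on something with over 40 N, if the wrist force passes 120 N, or if a joint passes its speed limit or range.

## Working session

There is one attempt and no reset: what is moved stays moved. The work goes in short steps, Python scripts to look and compute and a tool call to move; the robot and the scene stay as the last step left them, time stands still between calls to the robot, and variables do not carry over. Pictures are saved under pics/ and viewed, about 8 in all and at most 12, crops included, and the job is handed in when it is done.

Besides the shell and the picture viewer there is one more tool, called after "Call:" as name(argument=value, ...) on one line, values as JSON. jog_arm: Moves the arm, as the interface text tells. Scaled input: -1 to 1 covers 0.3 m each way for a shift and 2 pi rad each way for a turn. Its arguments: {"type":"object","properties":{"commands":{"type":"string"},"force":{"type":"number"}},"required":["commands"]}

```bash
mkdir -p pics; ls
python3 - <<'E'
from cell import status, viewer
import cv2, numpy as np
print(status.observe())
for n in ("scene","side"):
    d=viewer.get_image(n); np.savez(f"{n}0.npz",**d)
    cv2.imwrite(f"pics/{n}0.png",d["pixels"][:,:,::-1])
    print(n,d["camera_matrix"].tolist(),(-d["R"].T@d["t"]).round(3))
E
```

```text
pics
{'clock': 0.0, 'joints': array([-1.2335976 ,  0.43519175,  0.02496618,  1.57410569, -0.01159908,
        1.13396199, -0.07512183]), 'dq': array([-1.15964799e-03,  7.68937162e-04,  2.16076197e-03,  5.87764709e-04,
        5.29199784e-04, -7.72089533e-05, -5.65706107e-04]), 'joint_efforts': array([-4.52731610e-04, -6.67864537e+01,  9.84599032e-01, -3.14461005e+01,
       -6.06590370e-02,  4.26345645e-02,  1.65691072e-04]), 'position': array([0.26593225, 0.56504555, 0.22596095]), 'ee_rot': array([ 2.65180237e+00,  1.68277163e+00, -1.89506533e-03]), 'force': array([-0.77940431, -0.23792042, -0.55791803]), 'ft_torque': array([-0.02858032, -0.02567048, -0.00211555]), 'width': 0.9993660815962128}
scene [[496.74653061066687, 0.0, 313.2767712204572], [0.0, 496.74653061066687, 191.5324315776744], [0.0, 0.0, 1.0]] [1.236 0.337 1.143]
side [[492.940116657358, 0.0, 323.01872563107895], [0.0, 492.940116657358, 192.61120939539632], [0.0, 0.0, 1.0]] [ 0.525 -0.786  0.899]
```

View pics/scene0.png

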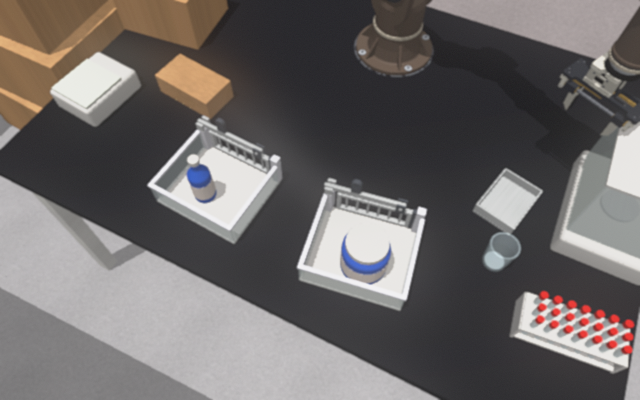

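View pics/side0.png

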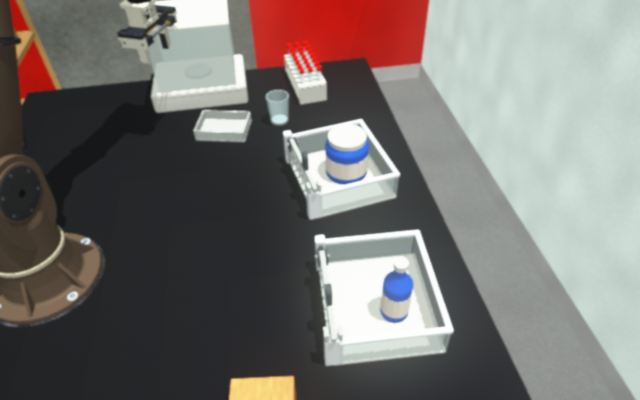

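Scene: the bottle pen is on the left (gate top from about (203,125) to (277,165)). The drum pen is in the centre, with its gate from (330,190) to (422,215) and a dark knob at (357,186). The side view shows both pens too. Next I'll zoom in and deproject.

```bash
cat > h.py <<'E'
import numpy as np
def pt(d,u,v,z=None):
    K=d["camera_matrix"];R=d["R"];c=-R.T@d["t"]
    r=R.T@np.linalg.solve(K,[u,v,1.])
    if z is None: return c+r*d["z_map"][int(v),int(u)]
    return c+r*(z-c[2])/r[2]
E
python3 - <<'E'
import numpy as np,cv2
from h import pt
a=np.load("scene0.npz");b=np.load("side0.npz")
A=cv2.resize(a["pixels"][165:265,290:440],None,fx=5,fy=5,interpolation=cv2.INTER_CUBIC)
cv2.imwrite("pics/cropA.png",A[:,:,::-1])
B=cv2.resize(b["pixels"][115:225,270:410],None,fx=5,fy=5,interpolation=cv2.INTER_CUBIC)
cv2.imwrite("pics/cropB.png",B[:,:,::-1])
for u,v in((357,186),(402,204),(332,188),(420,214),(330,200),(415,222)): print(u,v,pt(a,u,v).round(3),pt(a,u,v,.134).round(3), a["pixels"][v,u])
# point cloud of drum pen region high points
v,u=np.mgrid[165:265,290:440]
P=np.array([pt(a,x,y) for x,y in zip(u.ravel(),v.ravel())]);C=a["pixels"][165:265,290:440].reshape(-1,3)
m=(P[:,2]>.12)&(P[:,2]<.17)&(C.max(1)<90)
print(np.c_[u.ravel(),v.ravel(),P.round(3)][m])
E
```

```text
357 186 [0.628 0.141 0.142] [0.623 0.14  0.134] [72 73 76]
402 204 [0.608 0.253 0.112] [0.621 0.255 0.134] [210 211 210]
332 188 [0.643 0.083 0.111] [0.656 0.089 0.134] [170 171 171]
420 214 [0.607 0.3   0.099] [0.627 0.302 0.134] [220 219 222]
330 200 [0.649 0.082 0.064] [0.688 0.099 0.134] [151 149 153]
415 222 [0.607 0.296 0.055] [0.652 0.299 0.134] [153 152 154]
[[3.54e+02 1.79e+02 6.18e-01 1.28e-01 1.50e-01]
 [3.55e+02 1.79e+02 6.21e-01 1.32e-01 1.55e-01]
 [3.56e+02 1.79e+02 6.19e-01 1.34e-01 1.55e-01]
 [3.57e+02 1.79e+02 6.18e-01 1.36e-01 1.54e-01]
 [3.53e+02 1.80e+02 6.20e-01 1.27e-01 1.47e-01]
 [3.52e+02 1.81e+02 6.25e-01 1.26e-01 1.48e-01]
 [3.61e+02 1.81e+02 6.15e-01 1.45e-01 1.49e-01]
 [3.52e+02 1.82e+02 6.27e-01 1.27e-01 1.48e-01]
 [3.61e+02 1.82e+02 6.20e-01 1.47e-01 1.53e-01]
 [3.62e+02 1.82e+02 6.13e-01 1.48e-01 1.44e-01]
 [3.52e+02 1.83e+02 6.30e-01 1.29e-01 1.49e-01]
 [3.53e+02 1.83e+02 6.29e-01 1.31e-01 1.49e-01]
 [3.54e+02 1.83e+02 6.29e-01 1.33e-01 1.51e-01]
 [3.61e+02 1.83e+02 6.21e-01 1.48e-01 1.49e-01]
 [3.62e+02 1.83e+02 6.18e-01 1.49e-01 1.46e-01]
 [3.51e+02 
[... 3033 characters left out ...]
6.31e-01 1.31e-01 1.21e-01]
 [3.53e+02 1.90e+02 6.32e-01 1.34e-01 1.24e-01]
 [3.54e+02 1.90e+02 6.29e-01 1.36e-01 1.21e-01]
 [3.55e+02 1.90e+02 6.30e-01 1.38e-01 1.25e-01]
 [3.56e+02 1.90e+02 6.29e-01 1.40e-01 1.25e-01]
 [3.57e+02 1.90e+02 6.29e-01 1.43e-01 1.26e-01]
 [3.58e+02 1.90e+02 6.28e-01 1.45e-01 1.26e-01]
 [3.59e+02 1.90e+02 6.29e-01 1.48e-01 1.30e-01]
 [3.60e+02 1.90e+02 6.28e-01 1.50e-01 1.29e-01]
 [3.61e+02 1.90e+02 6.27e-01 1.52e-01 1.30e-01]
 [3.55e+02 1.91e+02 6.31e-01 1.39e-01 1.21e-01]
 [3.56e+02 1.91e+02 6.30e-01 1.41e-01 1.21e-01]
 [3.57e+02 1.91e+02 6.30e-01 1.44e-01 1.24e-01]
 [3.59e+02 1.91e+02 6.28e-01 1.48e-01 1.23e-01]
 [3.60e+02 1.91e+02 6.27e-01 1.50e-01 1.24e-01]]
```

View pics/cropA.png

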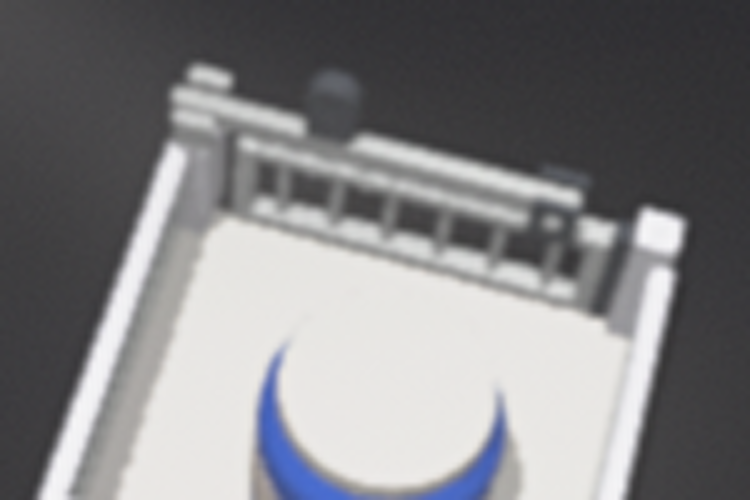

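View pics/cropB.png

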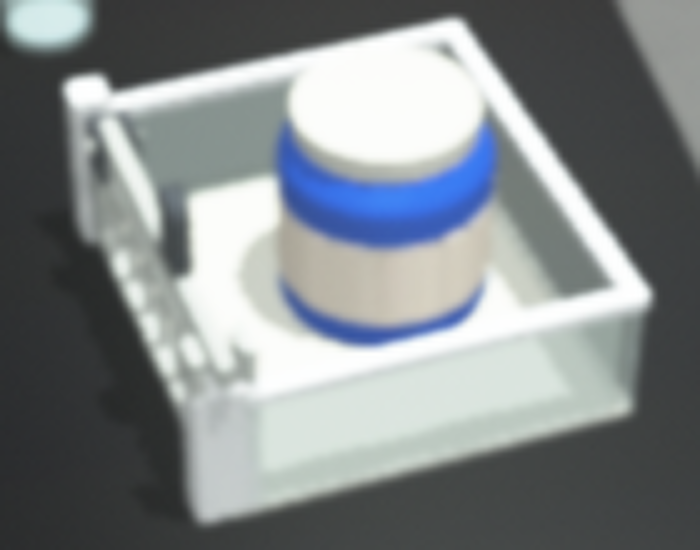

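Crop A: the lever paddle is at scene pixel (357,186) and the hinge end at the right post (422,211). Crop B confirms the drum sits in this pen. The lever is at about (0.623, 0.139), gate yaw about 11.6°. I'll approach now, -y first to stay clear of the machine.

Call:
jog_arm(commands="0 0 -0.13 0.03 0 0 -0.0105; 0 0 -0.13 0.03 0 0 -0.0105; 0 0 -0.13 0 0 0 -0.0105; 0 0 -0.13 0 0 0 -0.0105; 0 0.03 -0.13 0 0 0 -0.0105", force=20)

```text
clock: 0.6
position: [0.274, 0.3689, 0.2445]
ee_rot: [2.894, 1.223, -0.001]
force: [0.9, -1.1, 0.1]
width: 0.617
```

Call:
jog_arm(commands="0 0.1 -0.09 0 0 0 -0.0105; 0 0.1 -0.09 0 0 0 -0.0105; 0 0.1 -0.09 0 0 0 -0.0105; 0 0.1 -0.09 0 0 0 -0.0105; 0 0.1 -0.09 0 0 0 -0.0105")

```text
clock: 1.1
position: [0.4259, 0.2342, 0.2447]
ee_rot: [-3.056, -0.73, 0.0]
force: [0.1, 1.3, 0.1]
width: 0.503
```

Call:
jog_arm(commands="0 0.13 -0.07 0 0 0 -0.0105; 0 0.13 -0.07 0 0 0 -0.0105; 0 0.13 -0.07 0 0 0 -0.0105; 0 0.1 -0.07 0 0 0 -0.0105; 0 0 0 0 0 0 0")

```text
clock: 1.6
position: [0.5755, 0.1467, 0.2442]
ee_rot: [3.123, 0.311, 0.002]
force: [0.6, -0.6, -0.7]
width: 0.498
```

Run:
```python
from cell import status, viewer
import cv2, numpy as np
from h import pt
from scipy.spatial.transform import Rotation as Ro
s=status.observe();print(s["position"],s["joints"].round(2),s["width"]);x=Ro.from_rotvec(s["ee_rot"]).as_matrix()[:,0];print(x,np.degrees(np.arctan2(x[1],x[0])))
d=viewer.get_image("wrist");np.savez("w1.npz",**d);cv2.imwrite("pics/w1.png",d["pixels"][:,:,::-1])
a=np.load("scene0.npz")
p,q=pt(a,325,184,.108),pt(a,406,205,.108);print(p,q,np.degrees(np.arctan2(-(q-p)[0],(q-p)[1])))
```

```text
[0.57552876 0.14673062 0.24422648] [-0.65  0.38  0.43  1.65 -0.17  1.14  0.02] 0.49786294726842256
[9.80323238e-01 1.97396940e-01 8.92782901e-04] 11.384784878208679
[0.6379127  0.06183883 0.108     ] [0.60369373 0.2620692  0.108     ] 9.698043868932483
```

View pics/w1.png

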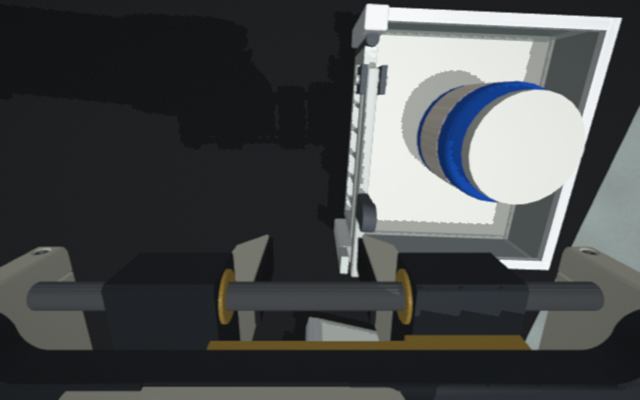

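Wrist view: the drum pen is clear, with the paddle at about (368,212) and the latch bar running up to the hinge post at (372,25). The fingers are to the left and near side of it. I'll measure the paddle and the bar direction in this view.

Run:
```python
import numpy as np
from h import pt
d=np.load("w1.npz");C=d["pixels"]
u,v=np.meshgrid(np.arange(335,400),np.arange(20,250));u=u.ravel();v=v.ravel()
P=np.array([pt(d,x,y) for x,y in zip(u,v)]);c=C[v,u]
m=(P[:,2]>.118)&(P[:,2]<.16)&(c.max(1)<110)&(v>170)
Q=P[m];print(m.sum(),Q.min(0),Q.max(0),np.median(Q,0))
t=Q[Q[:,2]>.148];print("top",len(t),t.min(0),t.max(0),t.mean(0))
b=(P[:,2]>.103)&(P[:,2]<.112)&(c.min(1)>120)
B=P[b];k=np.polyfit(B[:,1],B[:,0],1);r=B[:,0]-np.polyval(k,B[:,1]);g=abs(r)<.008;k=np.polyfit(B[g,1],B[g,0],1)
print("bar",b.sum(),k,np.degrees(np.arctan(-k[0])),np.polyval(k,.139),B[g,1].min(),B[g,1].max())
w=(P[:,2]>.078)&(P[:,2]<.088);W=P[w];k=np.polyfit(W[:,1],W[:,0],1);print("gate",w.sum(),np.degrees(np.arctan(-k[0])),np.polyval(k,.139))
```

```text
607 [0.61592014 0.12715082 0.11802127] [0.63033999 0.15205207 0.15526994] [0.62082671 0.14326982 0.14900575]
top 331 [0.61633798 0.12794672 0.14812705] [0.63033999 0.15002873 0.15526994] [0.6229622  0.139903   0.15215587]
bar 1435 [-0.14939436  0.64374443] 8.496825782707344 0.6229786142821097 0.09095165346371328 0.26479786896596125
gate 887 6.792913680568883 0.6171806648598936
```

Call:
jog_arm(commands="0 0.08 -0.011 0 0 0 -0.0028; 0 0.078 -0.011 0 0 0 -0.0028; 0 0 0 -0.1 0 0 0; 0 0 0 -0.08 0 0 0; 0 0 0 0 0 0 0")

```text
clock: 2.15
position: [0.6165, 0.1457, 0.1872]
ee_rot: [3.129, 0.273, -0.011]
force: [-0.6, -0.3, -0.2]
width: 0.498
```

Run:
```python
from cell import status, viewer
import cv2, numpy as np
print(status.observe()["position"])
d=viewer.get_image("wrist");cv2.imwrite("pics/w2.png",d["pixels"][:,:,::-1])
```

```text
[0.61647593 0.14573707 0.18723188]
```

View pics/w2.png

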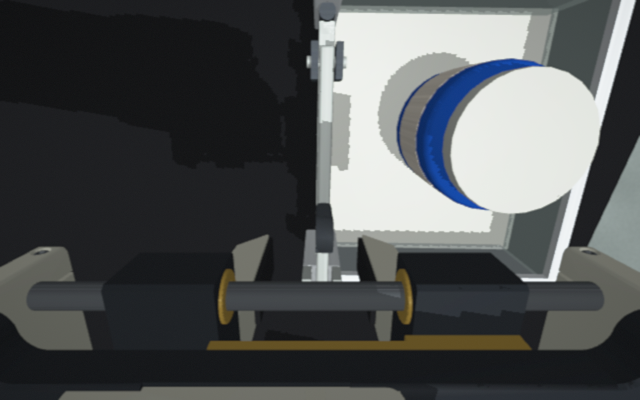

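Wrist view: the bar runs vertically in the image (yaw aligned), with the paddle at (323,225) between the finger columns (255 and 375). I'll correct the small offset and go down.

Call:
jog_arm(commands="0 0.021 -0.019 0 0 0 0; 0 0 0 0 0 0 0; 0 0 0 -0.09 0 0 0; 0 0 0 -0.09 0 0 0; 0 0 0 -0.04 0 0 0")

```text
clock: 2.7
position: [0.6253, 0.1392, 0.1237]
ee_rot: [3.13, 0.27, -0.002]
force: [-1.1, 0.2, -0.1]
width: 0.503
```

Call:
jog_arm(commands="0 0 0 0 0 0 0; 1 0 0 0 0 0 0; 1 0 0 0 0 0 0; 1 0 0 0 0 0 0; 1 0 0 0 0 0 0", force=20)

```text
clock: 3.2
position: [0.6263, 0.1393, 0.1256]
ee_rot: [-3.13, -0.27, -0.002]
force: [0.4, 0.7, -1.6]
width: 0.202
```

Call:
jog_arm(commands="1 0 0 0 0 0 0; 1 0 0 0 0 0 0; 1 0 0 0 0 0 0; 1 0 0 0 0 0 0; 1 0 0 0 0 0 0")

```text
clock: 3.7
position: [0.624, 0.1389, 0.125]
ee_rot: [-3.13, -0.269, 0.005]
force: [-8.5, -0.9, 8.6]
width: 0.133
```

Call:
jog_arm(commands="1 0 0.006 0.024 0 0 0; 1 -0.002 0.009 0.024 0 0 0; 1 -0.002 0.011 0.024 0 0 0; 1 -0.002 0.013 0.024 0 0 0; 1 0 0 0 0 0 0")

```text
clock: 4.2
position: [0.6218, 0.1518, 0.1534]
ee_rot: [-3.129, -0.271, 0.006]
force: [-6.9, -0.2, -3.4]
width: 0.131
```

Call:
jog_arm(commands="1 0 0 0 0 0 0; 1 0 0 0 0 0 0; 1 0 0 0 0 0 0; 1 0 0 0 0 0 0; 1 0 0 0 0 0 0")

```text
clock: 4.7
position: [0.6219, 0.1516, 0.1529]
ee_rot: [-3.129, -0.27, 0.007]
force: [-7.2, 1.6, -1.1]
width: 0.132
```

Run:
```python
from cell import status, viewer
import cv2, numpy as np
s=status.observe();print(s["position"],s["force"],s["width"])
d=viewer.get_image("side");cv2.imwrite("pics/s2.png",cv2.resize(d["pixels"][85:235,240:420],None,fx=4,fy=4,interpolation=2)[:,:,::-1])
```

```text
[0.62187897 0.15155117 0.15293291] [-7.21129662  1.56108021 -1.06492017] 0.13152691453208165
```

View pics/s2.png

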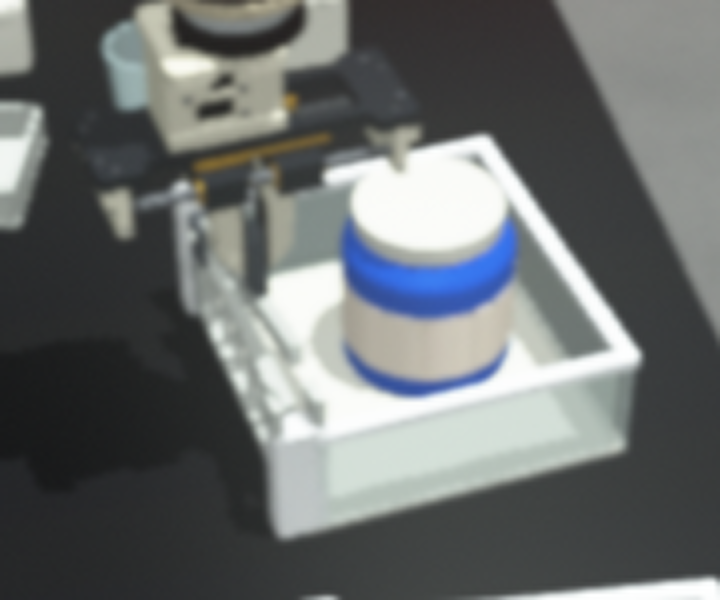

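Side view: the paddle is held in the fingers, and its foot is about 12 px higher than before (row 157 against 170), so the bar is raised about 28 mm. Now I'll swing along the arc about the hinge at about (0.599, 0.288).

Call:
jog_arm(commands="1 -0.056 -0.006 0 0 0 -0.0194; 1 -0.056 0.001 0 0 0 -0.0194; 1 -0.056 0.008 0 0 0 -0.0194; 1 -0.054 0.015 0 0 0 -0.0194; 1 0 0 0 0 0 0")

```text
clock: 5.25
position: [0.556, 0.1576, 0.1536]
ee_rot: [-3.102, 0.495, 0.001]
force: [2.4, 0.7, -3.6]
width: 0.131
```

Run:
```python
from cell import status
s=status.observe()
for k in s: print(k,s[k].round(3) if k not in("clock","width") else s[k])
```

```text
clock 5.25
joints [-0.756  0.464  0.547  1.813 -0.293  0.946 -0.399]
dq [ 0.036  0.016 -0.009 -0.053  0.012 -0.006  0.142]
joint_efforts [ -0.811 -61.159   8.83  -25.722   0.135   0.839  -1.838]
position [0.556 0.158 0.154]
ee_rot [-3.102e+00  4.950e-01  1.000e-03]
force [ 2.431  0.731 -3.606]
ft_torque [-0.013 -0.401 -0.325]
width 0.13082319642297774
```

Call:
jog_arm(commands="1 -0.052 0.021 0 0 0 -0.0194; 1 -0.049 0.027 0 0 0 -0.0194; 1 -0.045 0.033 0 0 0 -0.0194; 1 -0.041 0.038 0 0 0 -0.0194; 1 0 0 0 0 0 0")

```text
clock: 5.75
position: [0.5007, 0.1933, 0.1537]
ee_rot: [2.893, -1.225, -0.001]
force: [1.3, -2.2, -1.3]
width: 0.128
```

Call:
jog_arm(commands="1 -0.036 0.043 0 0 0 -0.0194; 1 -0.031 0.047 0 0 0 -0.0194; 1 -0.023 0.047 0 0 0 -0.0194; 1 0 0 0 0 0 0; 1 0 0 0 0 0 0")

```text
clock: 6.25
position: [0.4753, 0.2324, 0.1539]
ee_rot: [-2.625, 1.726, -0.002]
force: [-1.1, -0.9, 0.5]
width: 0.13
```

Run:
```python
from cell import status
s=status.observe()
for k in ("position","joints","force","width"): print(k,s[k])
p=s["position"]; import numpy as np
print(-80.4-np.degrees(np.arctan2(p[1]-.288,p[0]-.599)),np.hypot(p[1]-.288,p[0]-.599))
```

```text
position [0.4753232  0.23238023 0.1538681 ]
joints [-1.13214334  0.43303923  0.78973145  1.94306668 -0.38287058  0.91968078
 -1.3148239 ]
force [-1.09235624 -0.91773057  0.47560645]
width 0.13018760578007568
75.38566110933982 0.13560792924547713
```

Call:
jog_arm(commands="1 -0.011 -0.004 -0.022 0 0 0; 1 -0.01 -0.004 -0.022 0 0 0; 1 -0.008 -0.004 -0.022 0 0 0; 1 -0.006 -0.003 -0.02 0 0 0; 1 0 0 0 0 0 0")

```text
clock: 6.75
position: [0.4635, 0.2281, 0.1269]
ee_rot: [2.619, -1.732, -0.0]
force: [-1.1, -1.9, -2.4]
width: 0.129
```

Call:
jog_arm(commands="0 0 0 0 0 0 0; 0 0 0 0 0 0 0; 0 0 0 0 0 0 0; 0 0 0 0 0 0 0; 0 0 0 0 0 0 0")

```text
clock: 7.25
position: [0.464, 0.2288, 0.1279]
ee_rot: [-2.62, 1.733, -0.0]
force: [0.3, -0.4, -0.4]
width: 0.486
```

Call:
jog_arm(commands="0 0 0 0.03 0 0 0; 0 0 0 0.05 0 0 0; 0 0 0 0.08 0 0 0; 0 0 0 0.1 0 0 0; 0 0 0 0.1 0 0 0")

```text
clock: 7.75
position: [0.4638, 0.2283, 0.2374]
ee_rot: [2.62, -1.734, 0.0]
force: [0.4, 0.7, -0.3]
width: 0.502
```

Call:
jog_arm(commands="0 0 0 0.1 0 0 0; 0 0 0 0.1 0 0 0; 0 0 0 0 0 0 0; 0 0 0 0 0 0 0; 0 0 0 0 0 0 0")

```text
clock: 8.25
position: [0.4633, 0.2285, 0.2952]
ee_rot: [2.619, -1.733, -0.001]
force: [1.0, 0.3, -0.8]
width: 0.497
```

Run:
```python
from cell import status, viewer
import cv2, numpy as np
s=status.observe();print(s["position"],s["force"],s["width"])
b=viewer.get_image("side");a=viewer.get_image("scene")
A=cv2.resize(a["pixels"][90:310,130:450],(800,550));B=b["pixels"]
cv2.imwrite("pics/end_a.png",A[:,:,::-1]);cv2.imwrite("pics/end_b.png",B[:,:,::-1])
from h import pt
def blue(d):
    p=d["pixels"].astype(int);m=((p[...,2]>p[...,0]+50)&(p[...,2]>90)).astype(np.uint8)
    n,l,st,c=cv2.connectedComponentsWithStats(m)
    return [(c[i].round(1),st[i,4]) for i in range(1,n) if st[i,4]>60]
for n,d in(("scene",a),("side",b)): print(n,blue(np.load(n+"0.npz")),blue(d))
```

```text
[0.46328072 0.22845186 0.29519891] [ 1.0255793   0.29754493 -0.76077438] 0.49746621182373413
scene [(array([198.2, 176. ]), np.int32(403)), (array([362.8, 262.4]), np.int32(491))] [(array([198.3, 176. ]), np.int32(402)), (array([362.8, 262.4]), np.int32(492))]
side [(array([347.1, 153.9]), np.int32(606)), (array([344.8, 179.6]), np.int32(124)), (array([397.9, 286. ]), np.int32(732)), (array([393.4, 318.8]), np.int32(83))] [(array([347.1, 153.9]), np.int32(602)), (array([345. , 179.7]), np.int32(122)), (array([397.9, 286. ]), np.int32(731)), (array([393.3, 318.9]), np.int32(82))]
```

View pics/end_a.png

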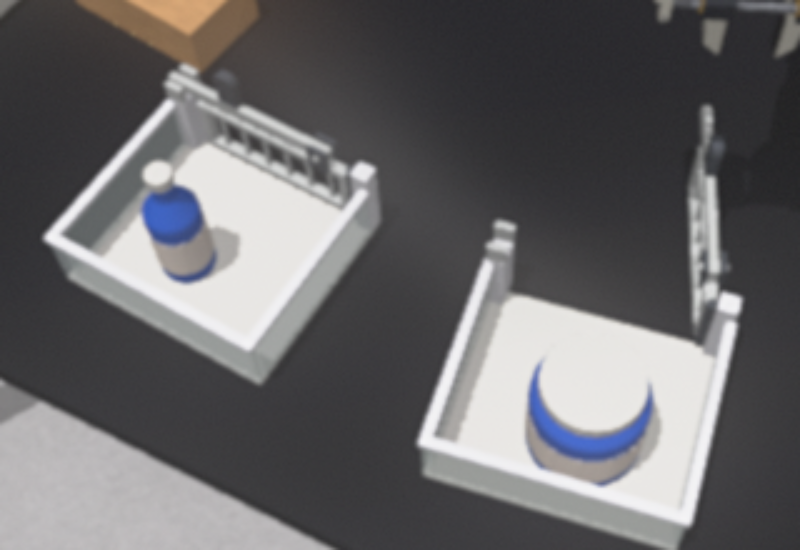

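View pics/end_b.png

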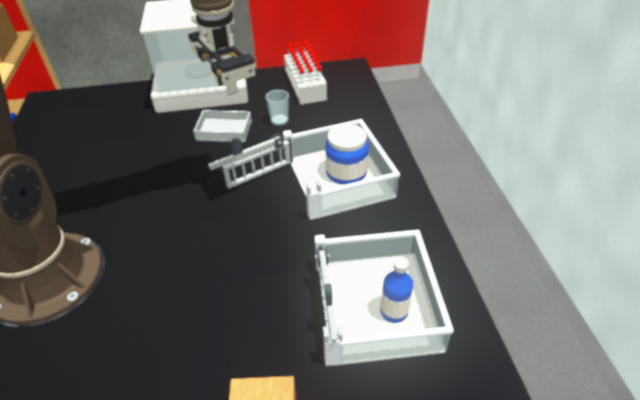

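The gate stands open (bar from (210,165) to the post at (288,138) in the side view). The bar lies flat along the gate, the bottle's gate is shut, the drum and bottle have not moved, and the gripper is clear.

```bash
python3 -c "
from cell import arm;print(arm.sign_off())"
```

```text
the job is handed in; nothing more can be done
None
```

The drum's gate is open to about 75° and let go, and the job was handed in at about 8.4 s on the clock. I pinched the thumb lever with 20 N, raised it 28 mm, swung the gate along its arc, lowered the bar, released it and lifted clear.

- **Gate:** the 75° comes from the tool's position on the arc. The final pictures show the gate wide open and were not measured for the angle.
- **Latch bar:** it looks flat along the gate in the final pictures.
- **Drum and bottle:** their blue patches moved by no more than 0.2 px in either camera view.
- **Bottle's gate:** it looks shut.
- **Gripper:** it is about 14 cm above the lever and in free air, with a force reading of about 1 N (sensor noise).

Two readings disagreed slightly. The estimates of the gate's yaw ranged from 7° to 12°, and I used about 9.5°. The tool also stopped 6 mm off after one approach row, which I corrected before gripping. Neither caused trouble, and no check failed.

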